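# Shut and latch the pill organiser

## Task

On the black tray, the blue middle lid of the pill organiser stands open: with the fingertips, gently press that lid down until it lies fully closed, and only then push the red toggle lever on the organiser's front over, away from its outward lean, until it snaps across the lid. Only press and push: do not pinch or lift anything, keep the organiser standing where it is (a slip of a centimetre or two does not matter), do not disturb the other things, and finish clear of everything.

Things in the scene. Friction and masses are not known exactly. Their poses are not given: they have to be found in the camera images.
- organiser: Clear 3-compartment pill organiser on a grey weighted base, loose, 0.8 to 1.1 kg; slides if pushed sideways with over about 5 N. 80 mm deep (x) by 152 wide (y), lid tops 49 mm above its underside. Origin: centre of the underside; x from the front (red lever, roughly towards the robot) to the back, y left, z up. Outer clear lids are fixed shut; the middle lid is blue.
- lid (a joint): Opening of the blue middle lid, rad: 0 flat shut, starts 0.55 to 1.0, stops at 1.15. Hinge along the organiser's y, 34 mm behind its centre, 47 mm above its underside. Lid 62 mm from hinge to front edge, 45 wide, 4 thick; the front edge rises as it opens. Stiff friction hinge: stays where left; 1 to 2 N down near its middle or front edge moves it.
- lid_edge (a point): Middle of the blue lid's front (free) edge, on its upper face; moves with the lid. When shut it lies 28 mm in front of the organiser's centre, 49 mm above its underside.
- latch (a joint): Angle of the red toggle lever, rad: 0 (start) leans 29 degrees out from the vertical to the organiser's front, 0.5 upright, 1.0 leans 29 degrees over the lid, latched. An over-centre spring drives it to whichever end is nearer (0 or 1.0): 2 to 4 N against the tip starts it, and past 0.5 it snaps over by itself.
- latch_tip (a point): Centre of the red lever's cross-bar tip (12 mm diameter, 24 long along organiser y), 55 mm from the pivot; arm 8 mm thick. From the organiser's centre: at 0, 70 mm in front, 88 above the underside; upright 44 and 95; latched 18 and 88. Unlatched, a tongue at the lever's root stands up to 30 mm above the pivot, in front of the box and clear of the lid.
- latch_pivot (a point): The lever's pivot: centred at the organiser's front, 44 mm in front of the organiser's centre, 40 mm above its underside; the lever swings about the organiser's y axis.
- tray: Glossy black acrylic tray, fixed, 260 by 720 mm, floor 6 mm thick, rim 14 mm high. Origin: centre of its underside. Its long side runs along y.
- amber_bottle: Amber glass bottle, 52 mm diameter, 105 mm high, loose, in the row with the organiser. Origin: centre of the underside. Leave alone.
- steel_tin: Round steel tin, 72 mm diameter, 58 mm high, loose, in the row. Origin: centre of the underside. Leave alone.
- egg_cup: White ceramic egg cup, 50 mm diameter, 62 mm high, loose, in the row. Origin: centre of the underside. Leave alone.
- white_jar: White plastic jar with green cap, 60 mm diameter, 80 mm high, loose, left of the tray. Origin: centre of the underside. Leave alone.
- carton: Cardboard carton 50 by 100 by 60 mm high, loose, right of the tray. Origin: centre of the underside. Leave alone.
- tumbler: Green glass tumbler, 68 mm diameter, 85 mm high, loose, behind the tray. Origin: centre of the underside. Leave alone.
There are look-alikes about, which are no part of the job. Of the things like the organiser, leave any that is purple or turquoise; of the rest the smaller one is meant.

How it is judged:
On the way, in this order (a step that is already met when the one before it is completed fails the run):
1. the blue lid is pressed shut while the lever is still unlatched (value of joint lid below 0.08 rad and value of joint latch below 0.35 rad), for 0.2 s.
2. the red lever has snapped over to its latched position (value of joint latch above 0.88 rad and value of joint lid below 0.08 rad), for 0.2 s.
At the end, for the whole second after the job is handed in: The blue lid is shut (within 0.08 rad of flat), the red lever rests in its latched position (past 0.88 of 1.0 rad), the organiser stands level and still within 30 mm of where it was, and the other things stand upright within 20 mm of where they were (all of step 2 and velocity of joint latch below 0.2 rad/s and distance of organiser from where it was at the start of the episode below 0.03 m and angle between organiser's own z axis and vertical below 0.08 rad and linear speed of organiser below 0.02 m/s and distance of each of amber_bottle, steel_tin, egg_cup, white_jar, carton, tumbler from where it was at the start of the episode below 0.02 m and angle between each of amber_bottle, steel_tin, egg_cup, white_jar, carton, tumbler's own z axis and vertical below 0.15 rad); the robot touches nothing.
It fails at once if the lever is flipped while the lid is still open (value of joint latch above 0.5 rad and value of joint lid above 0.15 rad).
It fails at once if the organiser is lifted, tipped or dragged away (z of organiser in the frame of tray above 0.014 m or angle between organiser's own z axis and vertical above 0.15 rad or distance of organiser from where it was at the start of the episode above 0.03 m).
It fails at once if the organiser, its lid or its lever is pinched or pushed with more than 35 N (contact force between the fingers and organiser above 35 N).
It fails at once if a bystander is moved, lifted or tipped (not (distance of amber_bottle from where it was at the start of the episode below 0.02 m) or not (distance of steel_tin from where it was at the start of the episode below 0.02 m) or not (distance of egg_cup from where it was at the start of the episode below 0.02 m) or not (distance of white_jar from where it was at the start of the episode below 0.02 m) or not (distance of carton from where it was at the start of the episode below 0.02 m) or not (distance of tumbler from where it was at the start of the episode below 0.02 m) or not (angle between amber_bottle's own z axis and vertical below 0.15 rad) or not (angle between steel_tin's own z axis and vertical below 0.15 rad) or not (angle between egg_cup's own z axis and vertical below 0.15 rad) or not (angle between white_jar's own z axis and vertical below 0.15 rad) or not (angle between carton's own z axis and vertical below 0.15 rad) or not (angle between tumbler's own z axis and vertical below 0.15 rad)).
It also fails if it takes over 42 s, if anything falls off the work surface, if the arm or the gripper's body presses on something with over 40 N, if the wrist force passes 120 N, or if a joint passes its speed limit or range.

## Robot

A 6-joint arm with a two-finger parallel gripper is mounted at the origin on the work surface. World frame = base frame: x ahead of the robot, y to its left, z up, the work surface at z = 0. Lengths are in m, angles in rad, forces in N, time in s.
With the tool pointing down it reaches from about 0.325 to 0.775 m from the base axis. Payload 5.5 kg.
Tool frame: the origin (TCP) lies midway between the tips of the shut fingers; the grasp point (between the pads) lies 19 mm behind it; z points along the fingers, y is the line along which they close (so a half turn about z gives the same grasp; the last joint's range is limited). The gripper opens to 88 mm and grips with 3 to 60 N. Pads are 20 mm wide; open, the fingers measure 115 mm over their backs; the gripper's body (75 mm by 178 mm) begins 61 mm behind the grasp point.
Start: joints at [1.171, 0.091, 1.231, -0, 1.82, -0.057], TCP at [0.202, 0.565, 0.223] pointing down, gripper open.
Joint ranges: [-2.87, 2.87], [-0.86, 2.18], [0.17, 2.46], [-1.51, 4.65], [0.06, 2.69], [-2.65, 2.65]. Speed limits (rad/s): [2.57, 2.57, 3.01, 3.14, 3.14, 3.14].

## Interface

Orientations are given as a unit quaternion [w, x, y, z].
In Python, from workcell import read_state, get_image, hand_in gives the robot as it stands. The module is installed in compiled form; this text tells all that it offers.
- The arm moves only by the shell command python3 -m handwheel 'ROWS' [FORCE]. ROWS is JSON, a list of rows, each an object of numbers: "gripper": the gripper's target within -1 to 1 (fully open at 1, half-way at 0, shut at -1); "x", "y", "z": the shift along the tool's x, y, z as a fraction of full scale; "wx", "wy", "wz": the turn, a rotation vector about the tool's x, y, z as a fraction of full scale. In form: [{"gripper": .., "x": .., "y": .., "z": .., "wx": .., "wy": .., "wz": ..}, ...]. A call has 1 to 20 rows; each row shifts and turns the commanded pose from where the row before left it, along the tool's axes as they then stand; what a row does not reach is not made up. Full scale, the value 1, is 2 cm for a shift and 6 degrees for a turn. A row lasts 1/12 s, in which the tool goes at most 41.7 mm and 7.16 degrees, less where a joint would pass 70% of its speed; a pose out of reach is approached as far as the arm can. A call with a number of a shift or a turn outside -1 to 1 is refused whole. A call with a gripper value outside its range is refused whole. The fingers move at their own pace and stop on an object; FORCE is the grip in N (left out, the last holds). Time passes only in rows, so rows that do not move let the fingers close. It gives the time, the measured TCP pose, the force, the opening and the grip force at its end, in the units of the state.
- read_state(): the state, without advancing time (a new reading comes with each control period).
- get_image(name): name is "scene" or "top" or "wrist"; returns a dict with "image" (384x512x3 uint8, red, green, blue), "mtx" (3x3 intrinsics, pixels), "eye" and "attitude" of the camera in the world. Camera axes: x right, y up, looking along -z (the intrinsics and any distortion apply to the point x, -y, -z); pixel columns grow to the right and rows downward; lengths in m; the calibration is good to about 2 mm. A picture is of the moment at which its call begins. There is no depth.
- hand_in(): hands the job in; it is judged then, once.
The state is a dict: "time": time; "qpos": joint angles; "dq": joint speeds; "effort": joint torques, N m; "ee_pos": TCP position; "eef_rot": TCP orientation; "wrist_force": force on the tool from outside, world axes, zero at the start; "ft_torque": the same for the moment, N m; "width": opening from 0.0 (shut) to 1.0 (fully open); "grip_force": force on a finger pad.
Only numpy, scipy, OpenCV 4.12 (cv2) and the standard library are available. Lean on these libraries where they do the work, as an engineer would, in place of code of your own. Each camera call takes 0.05 s, during which the arm holds its last target. There are 200 camera calls.

## Working session

There is one attempt and no reset: what is moved stays moved. The work goes in short steps, Python scripts to look and compute and a shell command to move; the robot and the scene stay as the last step left them, time stands still between calls to the robot, and variables do not carry over. Pictures are saved under pics/ and viewed, at most 10 in all, crops included, and the job is handed in when it is done.

```bash
mkdir -p pics
cat > h.py <<'E'
import numpy as np, cv2
from workcell import read_state, get_image, hand_in
from scipy.spatial.transform import Rotation as R
def rot(a):
    a=np.array(a,float)
    return a if a.shape==(3,3) else R.from_quat(a,scalar_first=True).as_matrix()
def ray(c,u,v):
    d=np.linalg.solve(c["mtx"],[u,v,1.]); d=rot(c["attitude"])@(d*[1,-1,-1]); return np.array(c["eye"],float),d/np.linalg.norm(d)
def atz(c,u,v,z):
    o,d=ray(c,u,v); return o+d*(z-o[2])/d[2]
def tri(obs):
    A=np.zeros((3,3));b=np.zeros(3);
    for c,u,v in obs:
        o,d=ray(c,u,v);P=np.eye(3)-np.outer(d,d);A+=P;b+=P@o
    p=np.linalg.solve(A,b); return p,[float(np.linalg.norm((np.eye(3)-np.outer(d,d))@(p-o))) for o,d in [ray(*x) for x in obs]]
def proj(c,p):
    q=rot(c["attitude"]).T@(np.array(p)-c["eye"])*[1,-1,-1]; q=np.array(c["mtx"])@q; return q[:2]/q[2]
E
python3 - <<'E'
from h import *
import pickle
C={n:get_image(n) for n in("scene","top")}
pickle.dump(C,open("c.pkl","wb"))
for n,c in C.items():
    cv2.imwrite(f"pics/{n}0.png",cv2.resize(c["image"][...,::-1],(800,600),interpolation=cv2.INTER_CUBIC))
    print(n,{k:np.round(v,3).tolist() if k!="image" else v.shape for k,v in c.items()})
print(read_state())
E
```

```text
scene {'image': (384, 512, 3), 'mtx': [[432.0, 0.0, 251.85], [0.0, 432.0, 196.411], [0.0, 0.0, 1.0]], 'eye': [1.153, 0.279, 1.196], 'attitude': [0.549, 0.153, 0.228, 0.789]}
top {'image': (384, 512, 3), 'mtx': [[399.302, 0.0, 254.219], [0.0, 399.302, 191.231], [0.0, 0.0, 1.0]], 'eye': [0.234, 0.011, 1.458], 'attitude': [-0.691, -0.072, 0.071, 0.716]}
{'time': 0.1, 'qpos': array([ 1.17130962e+00,  9.18189425e-02,  1.23173971e+00, -4.82941096e-06,
        1.81974827e+00, -5.67010634e-02]), 'dq': array([-5.26905343e-04, -2.37251731e-03, -2.05620301e-03, -2.19490147e-04,
        6.35486999e-04, -2.14735506e-05]), 'effort': array([ 2.52944010e-03, -4.47855771e+01, -4.07570136e+01,  7.00477464e-02,
        2.83982389e-02, -1.49776042e-04]), 'ee_pos': array([0.20157767, 0.56487079, 0.22161328]), 'eef_rot': array([-1.91536971e-04,  1.70555452e-01,  9.85347707e-01, -8.35466930e-04]), 'wrist_force': array([-0.0847164 , -0.81924261,  0.19627955]), 'ft_torque': array([ 0.01006127,  0.00226553, -0.00884308]), 'grip_force': 0.0, 'width': 0.9986723213235172}
```

View pics/scene0.png

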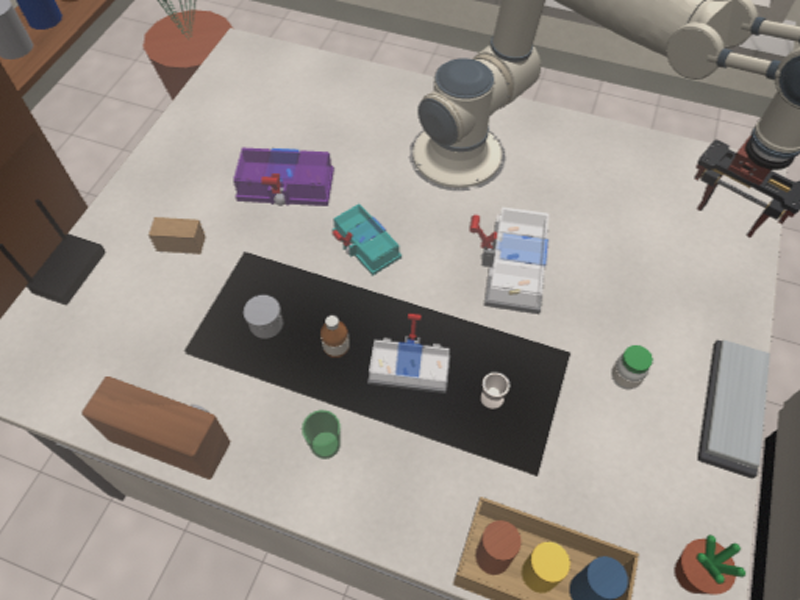

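View pics/top0.png

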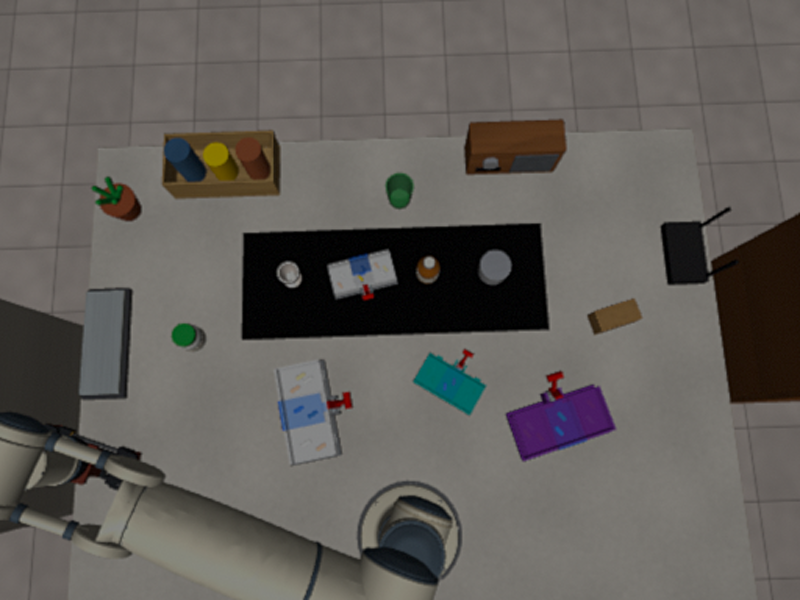

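The smaller white organiser is on the tray: about (410,360) in scene and (362,274) in top, with its lever tip at (414,318) and (367,292). I'll enlarge both views for precise pixel positions.

Run:
```python
from h import *
import pickle
C=pickle.load(open("c.pkl","rb"))
# native px origins; scale 8 / 8
a=C["scene"]["image"][195:257,225:300]; b=C["top"]["image"][150:202,200:275]
f=lambda m:cv2.resize(m,None,fx=5.2*2,fy=5.2*2,interpolation=cv2.INTER_CUBIC)
s=5.2
a=cv2.resize(a,(390*2,int(62*10.4)),interpolation=cv2.INTER_CUBIC);b=cv2.resize(b,(780,int(52*10.4)),interpolation=cv2.INTER_CUBIC)
cv2.imwrite("pics/a.png",a[:600,:,::-1]);cv2.imwrite("pics/b.png",b[...,::-1])
```

```text
(no output)
```

View pics/a.png

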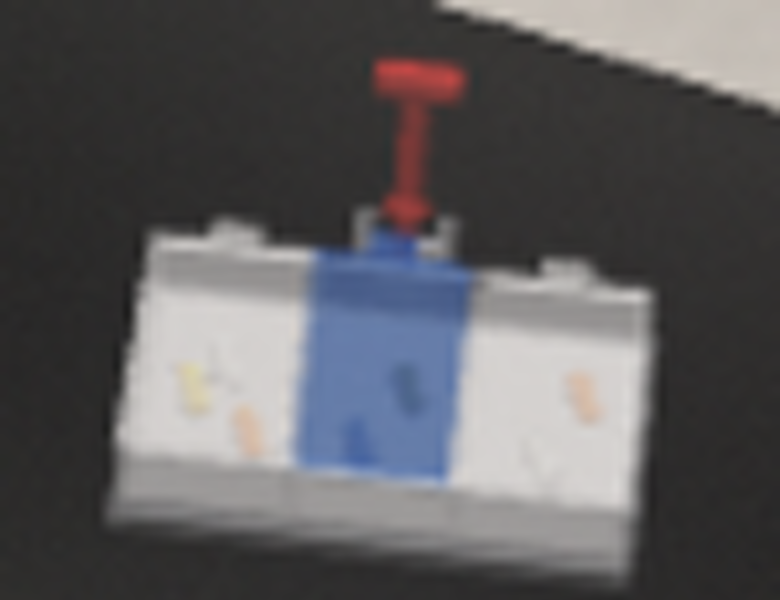

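View pics/b.png

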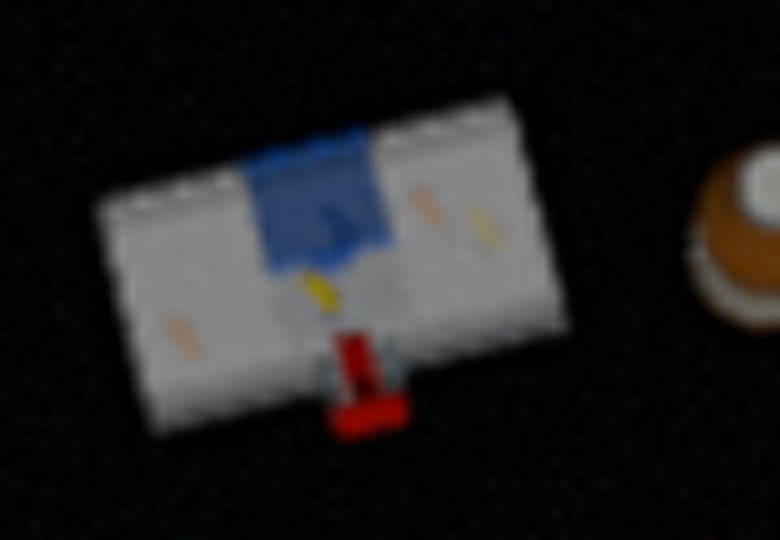

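Scene crop (×10.4): lever bar at (420,80), blue lid front corners (470,268) and (315,252), hinge edge at y≈472. Top crop: lever bar (371,415), lid front corners (275,272) and (392,245), organiser back corners (98,200) and (508,98).

Run:
```python
from h import *
import pickle
from scipy.optimize import least_squares
C=pickle.load(open("c.pkl","rb"));S,T=C["scene"],C["top"]
s=lambda u,v:(S,225+(u+.5)/10.4-.5,195+(v+.5)/10.4-.5)
t=lambda u,v:(T,200+(u+.5)/10.4-.5,150+(v+.5)/10.4-.5)
P={"tip":[s(420,80),t(371,415)],"lidL":[s(470,268),t(275,272)],"lidR":[s(315,252),t(392,245)],
"backL":[s(638,512),t(98,200)],"backR":[s(118,460),t(508,98)],"hL":[s(450,482),t(250,168)],"hR":[s(298,468),t(368,132)]}
for k,o in P.items():
    p,e=tri(o);print(k,p.round(4),np.round(e,4))
def model(x):
    X,Y,z,yaw,a=x;c,sn=np.cos(yaw),np.sin(yaw)
    w=lambda p:np.array([X+c*p[0]-sn*p[1],Y+sn*p[0]+c*p[1],z+p[2]])
    le=lambda y,L=.062:w([.034-L*np.cos(a)-.002*np.sin(a)*0,y,.047+L*np.sin(a)+.002*np.cos(a)])
    return {"tip":w([-.070,0,.088]),"lidL":le(.0225),"lidR":le(-.0225),"backL":w([.04,.076,.047]),"backR":w([.04,-.076,.047]),"hL":w([.034,.0225,.049]),"hR":w([.034,-.0225,.049])}
def res(x):
    m=model(x); return np.concatenate([proj(c,m[k])-[u,v] for k in P for c,u,v in P[k]])
r=least_squares(res,[.6,.1,.006,.2,.7],loss="soft_l1");print(r.x.round(4));print(r.fun.reshape(-1,2).round(1).tolist())
m=model(r.x);print({k:v.round(4).tolist() for k,v in m.items()})
for n,z,(u,v) in [("bottle",.11,(428,262)),("eggcup",.06,(289,273))]:
    print(n,atz(T,(u+.5)*.64-.5,(v+.5)*.64-.5,z).round(3))
st=read_state();print(R.from_quat(st["eef_rot"],scalar_first=True).as_matrix().round(3))
```

```text
tip [0.5221 0.0737 0.093 ] [0.0009 0.0009]
lidL [0.5733 0.106  0.0894] [0.0017 0.0017]
lidR [0.5822 0.0646 0.0877] [0.0001 0.0001]
backL [0.6108 0.1699 0.0518] [0.0017 0.0017]
backR [0.644  0.0257 0.0467] [0.002 0.002]
hL [0.6204 0.117  0.0518] [0.0022 0.0022]
hR [0.6316 0.0754 0.0529] [0.0023 0.0023]
[0.5905 0.089  0.0017 0.2272 0.7051]
[[-0.5, 0.5], [-0.0, 0.2], [0.1, -0.2], [-1.0, 0.3], [-0.3, -0.4], [0.1, -0.3], [-0.1, 1.1], [-0.9, -0.0], [-1.6, 0.2], [-0.1, -0.7], [-0.0, -0.3], [-1.0, 0.8], [-0.6, -0.7], [-0.3, 1.1]]
{'tip': [0.5223, 0.0732, 0.0897], 'lidL': [0.5725, 0.1079, 0.0904], 'lidR': [0.5827, 0.0641, 0.0904], 'backL': [0.6123, 0.172, 0.0487], 'backR': [0.6466, 0.0239, 0.0487], 'hL': [0.6185, 0.1185, 0.0507], 'hR': [0.6287, 0.0747, 0.0507]}
bottle [ 0.592 -0.064  0.11 ]
eggcup [0.591 0.255 0.06 ]
[[-0.942  0.336 -0.001]
 [ 0.336  0.942 -0.002]
 [ 0.    -0.002 -1.   ]]
```

Organiser centre is at (0.5905, 0.089), yaw 0.227 rad, lid about 0.70 rad open, and heights agree with the text to about 3 mm. I'll rotate the tool to line up, shut the fingers and travel at z≈0.22.

```bash
cat > go.py <<'E'
from h import *
import sys
# target in organiser frame -> remaining shift in tool axes, in 2cm units
def show(px,py,wz):
    s=read_state();yaw=.2272;c,sn=np.cos(yaw),np.sin(yaw)
    T=np.array([.5905+c*px-sn*py,.089+sn*px+c*py,wz]);M=rot(s["eef_rot"])
    e=M.T@(T-s["ee_pos"])
    des=np.array([[-c,-sn,0],[-sn,c,0],[0,0,-1]]).T
    w=R.from_matrix(M.T@des).as_rotvec(degrees=True)/6
    print("t",round(s["time"],2),"pos",np.round(s["ee_pos"],4),"shift",(e/.02).round(2),"turn",w.round(2),"F",np.round(s["wrist_force"],1),"width",round(s["width"],2))
show(*map(float,sys.argv[1:4]))
E
python3 -m handwheel '[{"gripper":-1,"wz":-0.9},{"gripper":-1,"wz":-0.9},{"gripper":-1,"wz":-0.9},{"gripper":-1,"wz":-0.9},{"gripper":-1,"wz":-0.9},{"gripper":-1,"wz":-0.9},{"gripper":-1}]' 10
python3 -m handwheel '[{"gripper":-1,"x":-0.45,"y":-0.95},{"gripper":-1,"x":-0.45,"y":-0.95},{"gripper":-1,"x":-0.45,"y":-0.95},{"gripper":-1,"x":-0.45,"y":-0.95},{"gripper":-1,"x":-0.45,"y":-0.95},{"gripper":-1,"x":-0.45,"y":-0.95},{"gripper":-1,"x":-0.45,"y":-0.95},{"gripper":-1,"x":-0.45,"y":-0.95},{"gripper":-1,"x":-0.45,"y":-0.95},{"gripper":-1,"x":-0.45,"y":-0.95},{"gripper":-1,"x":-0.45,"y":-0.95},{"gripper":-1,"x":-0.45,"y":-0.95},{"gripper":-1,"x":-0.45,"y":-0.95},{"gripper":-1,"x":-0.45,"y":-0.95},{"gripper":-1,"x":-0.45,"y":-0.95},{"gripper":-1,"x":-0.45,"y":-0.95},{"gripper":-1,"x":-0.45,"y":-0.95},{"gripper":-1,"x":-0.45,"y":-0.95},{"gripper":-1}]'
python3 go.py -0.006 0 0.12
```

```text
t 0.1 pos [0.2016 0.5649 0.2216] shift [-26.06 -16.03   5.11] turn [-0.02 -0.01 -5.44] F [-0.1 -0.8  0.2] width 1.0invalid input
invalid input
```

```bash
python3 -m handwheel '[{"gripper":-1,"x":0,"y":0,"z":0,"wx":0,"wy":0,"wz":-0.9},{"gripper":-1,"x":0,"y":0,"z":0,"wx":0,"wy":0,"wz":-0.9},{"gripper":-1,"x":0,"y":0,"z":0,"wx":0,"wy":0,"wz":-0.9},{"gripper":-1,"x":0,"y":0,"z":0,"wx":0,"wy":0,"wz":-0.9},{"gripper":-1,"x":0,"y":0,"z":0,"wx":0,"wy":0,"wz":-0.9},{"gripper":-1,"x":0,"y":0,"z":0,"wx":0,"wy":0,"wz":-0.9},{"gripper":-1,"x":0,"y":0,"z":0,"wx":0,"wy":0,"wz":0}]' 10
python3 go.py -0.006 0 0.12
```

```text
time: 0.68
ee_pos: [0.2016, 0.565, 0.222]
eef_rot: [-0.0, -0.113, 0.994, -0.0]
wrist_force: [-0.0, -1.1, 1.0]
width: 0.51
grip_force: 0.0
t 0.68 pos [0.2016 0.565  0.222 ] shift [-13.32 -27.55   5.12] turn [-0.01 -0.01 -0.01] F [-0.  -1.1  1. ] width 0.51
```

All seven fields are needed in each row. Next is the travel.

```bash
python3 -m handwheel '[{"gripper":-1,"x":-0.45,"y":-0.9,"z":0,"wx":0,"wy":0,"wz":0},{"gripper":-1,"x":-0.45,"y":-0.9,"z":0,"wx":0,"wy":0,"wz":0},{"gripper":-1,"x":-0.45,"y":-0.9,"z":0,"wx":0,"wy":0,"wz":0},{"gripper":-1,"x":-0.45,"y":-0.9,"z":0,"wx":0,"wy":0,"wz":0},{"gripper":-1,"x":-0.45,"y":-0.9,"z":0,"wx":0,"wy":0,"wz":0},{"gripper":-1,"x":-0.45,"y":-0.9,"z":0,"wx":0,"wy":0,"wz":0},{"gripper":-1,"x":-0.45,"y":-0.9,"z":0,"wx":0,"wy":0,"wz":0},{"gripper":-1,"x":-0.45,"y":-0.9,"z":0,"wx":0,"wy":0,"wz":0},{"gripper":-1,"x":-0.45,"y":-0.9,"z":0,"wx":0,"wy":0,"wz":0},{"gripper":-1,"x":-0.45,"y":-0.9,"z":0,"wx":0,"wy":0,"wz":0},{"gripper":-1,"x":-0.45,"y":-0.9,"z":0,"wx":0,"wy":0,"wz":0},{"gripper":-1,"x":-0.45,"y":-0.9,"z":0,"wx":0,"wy":0,"wz":0},{"gripper":-1,"x":-0.45,"y":-0.9,"z":0,"wx":0,"wy":0,"wz":0},{"gripper":-1,"x":-0.45,"y":-0.9,"z":0,"wx":0,"wy":0,"wz":0},{"gripper":-1,"x":-0.45,"y":-0.9,"z":0,"wx":0,"wy":0,"wz":0},{"gripper":-1,"x":-0.45,"y":-0.9,"z":0,"wx":0,"wy":0,"wz":0},{"gripper":-1,"x":-0.45,"y":-0.9,"z":0,"wx":0,"wy":0,"wz":0},{"gripper":-1,"x":-0.45,"y":-0.9,"z":0,"wx":0,"wy":0,"wz":0},{"gripper":-1,"x":-0.45,"y":-0.9,"z":0,"wx":0,"wy":0,"wz":0},{"gripper":-1,"x":-0.45,"y":-0.9,"z":0,"wx":0,"wy":0,"wz":0}]'
python3 go.py -0.006 0 0.12
```

```text
time: 2.35
ee_pos: [0.4571, 0.2529, 0.2223]
eef_rot: [-0.0, -0.109, 0.994, -0.0]
wrist_force: [0.2, -0.4, -0.1]
width: 0.008
grip_force: 0.0
t 2.35 pos [0.4571 0.2529 0.2223] shift [-4.43 -9.45  5.11] turn [-0.   -0.   -0.07] F [ 0.2 -0.4 -0.1] width 0.01
```

```bash
python3 -m handwheel '[{"gripper":-1,"x":-0.4,"y":-0.86,"z":0,"wx":0,"wy":0,"wz":0},{"gripper":-1,"x":-0.4,"y":-0.86,"z":0,"wx":0,"wy":0,"wz":0},{"gripper":-1,"x":-0.4,"y":-0.86,"z":0,"wx":0,"wy":0,"wz":0},{"gripper":-1,"x":-0.4,"y":-0.86,"z":0,"wx":0,"wy":0,"wz":0},{"gripper":-1,"x":-0.4,"y":-0.86,"z":0,"wx":0,"wy":0,"wz":0},{"gripper":-1,"x":-0.4,"y":-0.86,"z":0,"wx":0,"wy":0,"wz":0},{"gripper":-1,"x":-0.4,"y":-0.86,"z":0,"wx":0,"wy":0,"wz":0},{"gripper":-1,"x":-0.4,"y":-0.86,"z":0,"wx":0,"wy":0,"wz":0},{"gripper":-1,"x":-0.4,"y":-0.86,"z":0,"wx":0,"wy":0,"wz":0},{"gripper":-1,"x":-0.4,"y":-0.86,"z":0,"wx":0,"wy":0,"wz":0},{"gripper":-1,"x":-0.4,"y":-0.86,"z":0,"wx":0,"wy":0,"wz":0},{"gripper":-1,"x":0,"y":0,"z":0.5,"wx":0,"wy":0,"wz":0},{"gripper":-1,"x":0,"y":0,"z":0.9,"wx":0,"wy":0,"wz":0},{"gripper":-1,"x":0,"y":0,"z":0.9,"wx":0,"wy":0,"wz":0},{"gripper":-1,"x":0,"y":0,"z":0.9,"wx":0,"wy":0,"wz":0},{"gripper":-1,"x":0,"y":0,"z":0.6,"wx":0,"wy":0,"wz":0},{"gripper":-1,"x":0,"y":0,"z":0.3,"wx":0,"wy":0,"wz":0},{"gripper":-1,"x":0,"y":0,"z":0,"wx":0,"wy":0,"wz":0},{"gripper":-1,"x":0,"y":0,"z":0,"wx":0,"wy":0,"wz":0}]'
python3 go.py -0.006 0 0.055
python3 - <<'E'
from h import *
c=get_image("wrist");cv2.imwrite("pics/w1.png",c["image"][...,::-1])
E
```

```text
time: 3.93
ee_pos: [0.5843, 0.0889, 0.141]
eef_rot: [0.0, -0.111, 0.994, 0.0]
wrist_force: [0.3, 0.2, 0.7]
width: 0.004
grip_force: 0.0
t 3.93 pos [0.5843 0.0889 0.141 ] shift [-0.   -0.07  4.3 ] turn [ 0.    0.   -0.05] F [0.3 0.2 0.7] width 0.0
```

View pics/w1.png

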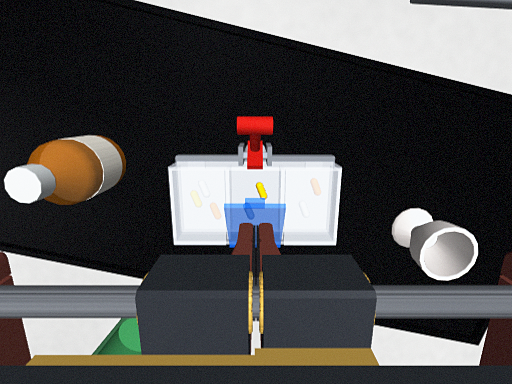

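The wrist view shows the fingers (256,235) centred over the blue lid (225–285), with the red lever bar at (255,126) clear in front. I'll press down slowly.

```bash
python3 -m handwheel '[{"gripper":-1,"x":0,"y":0,"z":0.6,"wx":0,"wy":0,"wz":0},{"gripper":-1,"x":0,"y":0,"z":0.6,"wx":0,"wy":0,"wz":0},{"gripper":-1,"x":0,"y":0,"z":0.5,"wx":0,"wy":0,"wz":0},{"gripper":-1,"x":0,"y":0,"z":0.3,"wx":0,"wy":0,"wz":0},{"gripper":-1,"x":0,"y":0,"z":0.2,"wx":0,"wy":0,"wz":0},{"gripper":-1,"x":0,"y":0,"z":0.2,"wx":0,"wy":0,"wz":0},{"gripper":-1,"x":0,"y":0,"z":0.2,"wx":0,"wy":0,"wz":0},{"gripper":-1,"x":0,"y":0,"z":0.2,"wx":0,"wy":0,"wz":0},{"gripper":-1,"x":0,"y":0,"z":0,"wx":0,"wy":0,"wz":0}]'
python3 go.py -0.006 0 0.055
python3 -m handwheel '[{"gripper":-1,"x":0,"y":0,"z":0.2,"wx":0,"wy":0,"wz":0},{"gripper":-1,"x":0,"y":0,"z":0.2,"wx":0,"wy":0,"wz":0},{"gripper":-1,"x":0,"y":0,"z":0.2,"wx":0,"wy":0,"wz":0},{"gripper":-1,"x":0,"y":0,"z":0.2,"wx":0,"wy":0,"wz":0},{"gripper":-1,"x":0,"y":0,"z":0.2,"wx":0,"wy":0,"wz":0},{"gripper":-1,"x":0,"y":0,"z":0.1,"wx":0,"wy":0,"wz":0},{"gripper":-1,"x":0,"y":0,"z":0,"wx":0,"wy":0,"wz":0}]'
python3 go.py -0.006 0 0.055
```

```text
time: 4.73
ee_pos: [0.5842, 0.0886, 0.0839]
eef_rot: [-0.0, -0.111, 0.994, 0.0]
wrist_force: [-0.3, 0.7, 0.7]
width: 0.009
grip_force: 0.1
t 4.73 pos [0.5842 0.0886 0.0839] shift [-0.01 -0.05  1.44] turn [ 0.   -0.   -0.04] F [-0.3  0.7  0.7] width 0.01
time: 5.32
ee_pos: [0.584, 0.0886, 0.0617]
eef_rot: [-0.001, -0.111, 0.994, 0.0]
wrist_force: [1.0, -0.6, -0.3]
width: 0.003
grip_force: 0.0
t 5.32 pos [0.584  0.0886 0.0617] shift [-0.02 -0.05  0.34] turn [ 0.   -0.01 -0.04] F [ 1.  -0.6 -0.3] width 0.0
```

```bash
for i in 1; do python3 -m handwheel '[{"gripper":-1,"x":0,"y":0,"z":0.1,"wx":0,"wy":0,"wz":0},{"gripper":-1,"x":0,"y":0,"z":0.1,"wx":0,"wy":0,"wz":0},{"gripper":-1,"x":0,"y":0,"z":0,"wx":0,"wy":0,"wz":0},{"gripper":-1,"x":0,"y":0,"z":0,"wx":0,"wy":0,"wz":0}]'; done
python3 go.py -0.006 0 0.055
python3 -m handwheel '[{"gripper":-1,"x":0,"y":0,"z":0.1,"wx":0,"wy":0,"wz":0},{"gripper":-1,"x":0,"y":0,"z":0,"wx":0,"wy":0,"wz":0},{"gripper":-1,"x":0,"y":0,"z":0,"wx":0,"wy":0,"wz":0}]'
python3 go.py -0.006 0 0.055
```

```text
time: 5.65
ee_pos: [0.5844, 0.0887, 0.0585]
eef_rot: [-0.0, -0.111, 0.994, -0.0]
wrist_force: [-0.2, -0.1, -0.2]
width: 0.008
grip_force: 0.0
t 5.65 pos [0.5844 0.0887 0.0585] shift [-0.   -0.05  0.18] turn [-0.   -0.   -0.04] F [-0.2 -0.1 -0.2] width 0.01
time: 5.9
ee_pos: [0.5843, 0.0887, 0.0566]
eef_rot: [-0.0, -0.111, 0.994, 0.0]
wrist_force: [-0.2, 0.1, 0.1]
width: 0.005
grip_force: 0.0
t 5.9 pos [0.5843 0.0887 0.0566] shift [-0.   -0.05  0.08] turn [ 0.   -0.   -0.04] F [-0.2  0.1  0.1] width 0.01
```

```bash
python3 -m handwheel '[{"gripper":-1,"x":0,"y":0,"z":0.06,"wx":0,"wy":0,"wz":0},{"gripper":-1,"x":0,"y":0,"z":0,"wx":0,"wy":0,"wz":0},{"gripper":-1,"x":0,"y":0,"z":0,"wx":0,"wy":0,"wz":0}]' | sed -n '2p;4p'
python3 -m handwheel '[{"gripper":-1,"x":0,"y":0,"z":0.05,"wx":0,"wy":0,"wz":0},{"gripper":-1,"x":0,"y":0,"z":0,"wx":0,"wy":0,"wz":0},{"gripper":-1,"x":0,"y":0,"z":0,"wx":0,"wy":0,"wz":0}]' | sed -n '2p;4p'
python3 - <<'E'
from h import *
c=get_image("wrist");cv2.imwrite("pics/w2.png",c["image"][...,::-1])
E
```

```text
ee_pos: [0.5844, 0.0887, 0.0554]
wrist_force: [0.2, 0.6, 0.5]
ee_pos: [0.5844, 0.0886, 0.0552]
wrist_force: [-3.2, -0.2, 5.1]
```

View pics/w2.png

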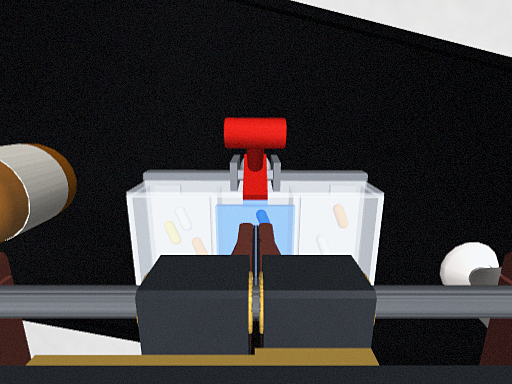

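The blue lid now lies flush (front edge at row 205 between the clear lids), with 5 N reaction at z=0.0552 against 0.055 expected. The lever is still leaning out. I'll lift, move in front of the lever and lower.

```bash
python3 -m handwheel '[{"gripper":-1,"x":0,"y":0,"z":-0.2,"wx":0,"wy":0,"wz":0},{"gripper":-1,"x":0,"y":0,"z":-0.8,"wx":0,"wy":0,"wz":0},{"gripper":-1,"x":0,"y":0,"z":-0.9,"wx":0,"wy":0,"wz":0},{"gripper":-1,"x":0,"y":0,"z":-0.9,"wx":0,"wy":0,"wz":0},{"gripper":-1,"x":0,"y":0,"z":-0.9,"wx":0,"wy":0,"wz":0},{"gripper":-1,"x":0,"y":0,"z":-0.5,"wx":0,"wy":0,"wz":0},{"gripper":-1,"x":0.5,"y":0,"z":0,"wx":0,"wy":0,"wz":0},{"gripper":-1,"x":0.9,"y":-0.05,"z":0,"wx":0,"wy":0,"wz":0},{"gripper":-1,"x":0.9,"y":0,"z":0,"wx":0,"wy":0,"wz":0},{"gripper":-1,"x":0.9,"y":0,"z":0,"wx":0,"wy":0,"wz":0},{"gripper":-1,"x":0.9,"y":0,"z":0,"wx":0,"wy":0,"wz":0},{"gripper":-1,"x":0.9,"y":0,"z":0,"wx":0,"wy":0,"wz":0},{"gripper":-1,"x":0.3,"y":0,"z":0,"wx":0,"wy":0,"wz":0},{"gripper":-1,"x":0,"y":0,"z":0,"wx":0,"wy":0,"wz":0},{"gripper":-1,"x":0,"y":0,"z":0,"wx":0,"wy":0,"wz":0}]'
python3 go.py -0.105 0 0.085
python3 - <<'E'
from h import *
import pickle
for n in("scene","wrist"):
    c=get_image(n); pickle.dump(c,open(n+"2.pkl","wb"))
    if n=="scene": a=cv2.resize(c["image"][175:257,205:310],None,fx=5,fy=5,interpolation=cv2.INTER_CUBIC)
    else: b=c["image"]
h=410; o=np.zeros((h,800,3),np.uint8); o[:a.shape[0],:400]=a[:h,:400]; b=cv2.resize(b,(400,300)); o[:300,400:]=b
cv2.imwrite("pics/m.png",o[...,::-1])
E
```

```text
time: 7.7
ee_pos: [0.4816, 0.0643, 0.1385]
eef_rot: [0.0, -0.111, 0.994, 0.0]
wrist_force: [1.0, 0.2, -0.1]
width: 0.009
grip_force: 0.0
t 7.7 pos [0.4816 0.0643 0.1385] shift [-0.33 -0.02  2.67] turn [-0.    0.01 -0.04] F [ 1.   0.2 -0.1] width 0.01
```

View pics/m.png

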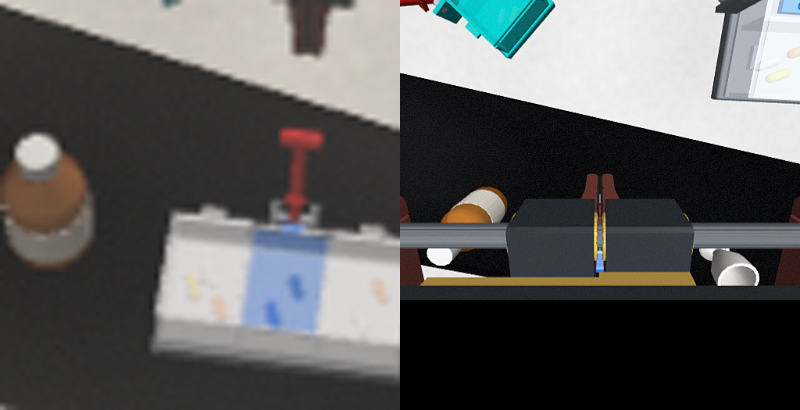

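The lid is shut (blue pane at (285,280) in the left view) and the lever still leans out at (300,140). The fingers are in front of it. I'll lower to bar height and push slowly towards the lid.

```bash
python3 -m handwheel '[{"gripper":-1,"x":0,"y":0,"z":0.5,"wx":0,"wy":0,"wz":0},{"gripper":-1,"x":0,"y":0,"z":0.8,"wx":0,"wy":0,"wz":0},{"gripper":-1,"x":0,"y":0,"z":0.8,"wx":0,"wy":0,"wz":0},{"gripper":-1,"x":0,"y":0,"z":0.6,"wx":0,"wy":0,"wz":0},{"gripper":-1,"x":0,"y":0,"z":0,"wx":0,"wy":0,"wz":0},{"gripper":-1,"x":-0.3,"y":0,"z":0,"wx":0,"wy":0,"wz":0},{"gripper":-1,"x":-0.3,"y":0,"z":0,"wx":0,"wy":0,"wz":0},{"gripper":-1,"x":-0.3,"y":0,"z":0,"wx":0,"wy":0,"wz":0},{"gripper":-1,"x":0,"y":0,"z":0,"wx":0,"wy":0,"wz":0}]'
python3 go.py -0.06 0 0.084
python3 -m handwheel '[{"gripper":-1,"x":-0.1,"y":0,"z":0,"wx":0,"wy":0,"wz":0},{"gripper":-1,"x":-0.1,"y":0,"z":0,"wx":0,"wy":0,"wz":0},{"gripper":-1,"x":-0.1,"y":0,"z":0,"wx":0,"wy":0,"wz":0},{"gripper":-1,"x":-0.1,"y":0,"z":0,"wx":0,"wy":0,"wz":0},{"gripper":-1,"x":-0.1,"y":0,"z":0,"wx":0,"wy":0,"wz":0},{"gripper":-1,"x":-0.1,"y":0,"z":0,"wx":0,"wy":0,"wz":0},{"gripper":-1,"x":-0.1,"y":0,"z":0,"wx":0,"wy":0,"wz":0},{"gripper":-1,"x":-0.1,"y":0,"z":0,"wx":0,"wy":0,"wz":0}]'
python3 go.py -0.06 0 0.084
```

```text
time: 8.55
ee_pos: [0.5004, 0.0685, 0.0855]
eef_rot: [0.001, -0.111, 0.994, -0.0]
wrist_force: [-0.5, 0.5, -0.5]
width: 0.007
grip_force: 0.0
t 8.55 pos [0.5004 0.0685 0.0855] shift [-1.62 -0.01  0.08] turn [-0.    0.02 -0.04] F [-0.5  0.5 -0.5] width 0.01
time: 9.22
ee_pos: [0.5146, 0.0718, 0.0846]
eef_rot: [0.0, -0.111, 0.994, -0.0]
wrist_force: [-1.9, -1.0, 0.9]
width: 0.004
grip_force: 0.9
t 9.22 pos [0.5146 0.0718 0.0846] shift [-0.89 -0.01  0.03] turn [-0.    0.   -0.04] F [-1.9 -1.   0.9] width 0.0
```

Contact at about 2 N, so I'll keep pushing past upright.

```bash
python3 -m handwheel '[{"gripper":-1,"x":-0.1,"y":0,"z":0,"wx":0,"wy":0,"wz":0},{"gripper":-1,"x":-0.1,"y":0,"z":0,"wx":0,"wy":0,"wz":0},{"gripper":-1,"x":-0.1,"y":0,"z":0,"wx":0,"wy":0,"wz":0},{"gripper":-1,"x":-0.1,"y":0,"z":0,"wx":0,"wy":0,"wz":0},{"gripper":-1,"x":-0.1,"y":0,"z":0,"wx":0,"wy":0,"wz":0},{"gripper":-1,"x":-0.1,"y":0,"z":0,"wx":0,"wy":0,"wz":0}]' | sed -n '2p;4p'
python3 -m handwheel '[{"gripper":-1,"x":-0.1,"y":0,"z":0,"wx":0,"wy":0,"wz":0},{"gripper":-1,"x":-0.1,"y":0,"z":0,"wx":0,"wy":0,"wz":0},{"gripper":-1,"x":-0.1,"y":0,"z":0,"wx":0,"wy":0,"wz":0},{"gripper":-1,"x":-0.1,"y":0,"z":0,"wx":0,"wy":0,"wz":0},{"gripper":-1,"x":0,"y":0,"z":0,"wx":0,"wy":0,"wz":0},{"gripper":-1,"x":0,"y":0,"z":0,"wx":0,"wy":0,"wz":0}]' | sed -n '2p;4p'
python3 go.py -0.06 0 0.084
python3 - <<'E'
from h import *
a=get_image("scene")["image"][175:257,205:310]
cv2.imwrite("pics/s3.png",cv2.resize(a,None,fx=6,fy=6,interpolation=cv2.INTER_CUBIC)[...,::-1])
E
```

```text
ee_pos: [0.5263, 0.0745, 0.0843]
wrist_force: [-0.7, 0.4, -0.4]
ee_pos: [0.534, 0.0762, 0.0844]
wrist_force: [-0.1, 0.1, 0.1]
t 10.22 pos [0.534  0.0762 0.0844] shift [ 0.1  -0.01  0.02] turn [ 0.   -0.   -0.04] F [-0.1  0.1  0.1] width 0.01
```

View pics/s3.png

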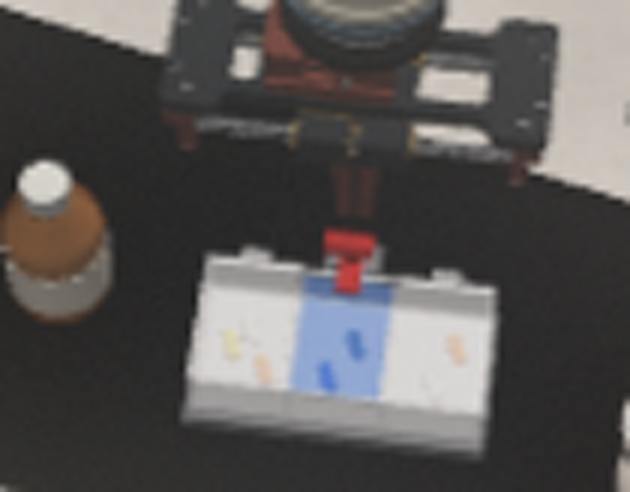

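Force has dropped to zero and the lever bar now sits at (350,243) with the tongue at (348,275) over the lid, so it looks latched. I'll back off, lift and check numerically against the predicted pixel positions.

```bash
python3 -m handwheel '[{"gripper":-1,"x":0.3,"y":0,"z":0,"wx":0,"wy":0,"wz":0},{"gripper":-1,"x":0.8,"y":0,"z":0,"wx":0,"wy":0,"wz":0},{"gripper":-1,"x":0.9,"y":0,"z":0,"wx":0,"wy":0,"wz":0},{"gripper":-1,"x":0.9,"y":0,"z":-0.4,"wx":0,"wy":0,"wz":0},{"gripper":-1,"x":0.9,"y":0,"z":-0.8,"wx":0,"wy":0,"wz":0},{"gripper":-1,"x":0.4,"y":0,"z":-0.9,"wx":0,"wy":0,"wz":0},{"gripper":-1,"x":0,"y":0,"z":-0.9,"wx":0,"wy":0,"wz":0},{"gripper":-1,"x":0,"y":0,"z":-0.9,"wx":0,"wy":0,"wz":0},{"gripper":-1,"x":0,"y":0,"z":-0.5,"wx":0,"wy":0,"wz":0},{"gripper":-1,"x":0,"y":0,"z":0,"wx":0,"wy":0,"wz":0},{"gripper":-1,"x":0,"y":0,"z":0,"wx":0,"wy":0,"wz":0}]'
python3 - <<'E'
from h import *
S=get_image("scene");I=S["image"]
c,s=np.cos(.2272),np.sin(.2272)
w=lambda p:[.5905+c*p[0]-s*p[1],.089+s*p[0]+c*p[1],.006+p[2]]
f=lambda q:((q-[205,175]+.5)*6).round(0)
for n,p in dict(start=[-.07,0,.088],up=[-.044,0,.095],latched=[-.018,0,.088],backL=[.04,.076,.047],backR=[.04,-.076,.047],lidfrontL=[-.028,.0225,.049],lidfrontR=[-.028,-.0225,.049]).items(): print(n,f(proj(S,w(p))))
cv2.imwrite("pics/s4.png",cv2.resize(I[175:257,205:310],None,fx=6,fy=6,interpolation=cv2.INTER_CUBIC)[...,::-1])
E
```

```text
time: 11.18
ee_pos: [0.452, 0.0576, 0.1724]
eef_rot: [0.0, -0.111, 0.994, -0.0]
wrist_force: [-1.0, -0.0, -0.2]
width: 0.008
grip_force: 0.0
start [360. 165.]
up [354. 203.]
latched [348. 256.]
backL [488. 418.]
backR [178. 383.]
lidfrontL [394. 282.]
lidfrontR [304. 272.]
```

View pics/s4.png

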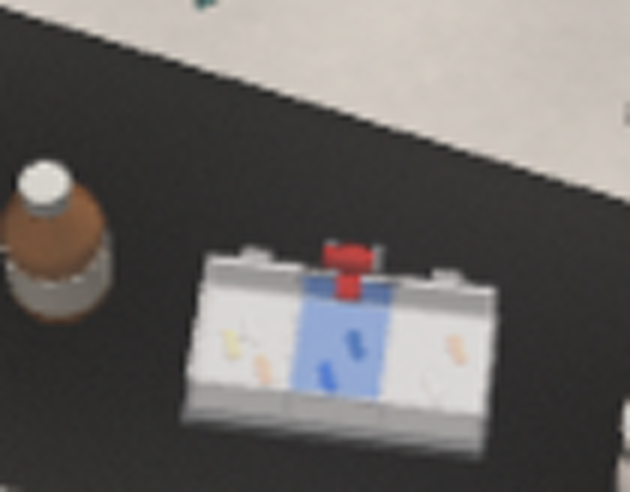

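The bar is at (349,259) against (348,256) predicted for latched. The lid is flush, the organiser corners haven't moved, and the arm is clear.

```bash
python3 -c "
from workcell import hand_in
print(hand_in())"
```

```text
the job is handed in; nothing more can be done
None
```

The blue lid is pressed shut, the red lever is snapped over it, and the organiser stayed where it was. I finished with the arm clear and handed the job in at about 11 s; the hand-in gave no verdict.

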